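# Load the tube racks and re-arm the deck interlock

## Task

Get the analyser's loading deck ready: put every loose jar lid lying on the deck into the steel discard tray, and slide each tube rack, without lifting it or tipping it over, up against the deck's rail so that it lies flush along its whole length and does not stick out past the rail's ends. When that is done, test the deck interlock: press the test button fully so that the lever drops, then put the lever back up so that it stays. Leave the bottle, jar and vials where they are.

Things in the scene. Friction and masses are not known exactly. Their poses are not given: they have to be found in the camera images.
- deck: Fixed aluminium loading deck with one straight dark steel rail near its far edge. Origin: mid length of the rail's front face (robot side), at the deck's underside. x away from the robot, square to the rail; y along it. Deck top 6 mm up, x -215 to +60 mm, y -285 to +285 mm. Rail: y -280 to +280 mm, x 0 to 10 mm, top 30 mm up. A rack flush on the rail has its centre at x = -18 mm.
- rack_a: Long low two-row tube rack, grey plastic, one of up to three alike, askew on the deck with a gap of some 90 mm to the rail: 140 mm long (y axis) by 36 mm wide (x axis); solid block 30 mm high, short orange-capped tubes fixed in it up to 44 mm, rows 32 mm wide (one rigid body, 0.2 to 0.35 kg). Origin: centre of its underside. Same either way round. May be absent.
- rack_b: Long low two-row tube rack, grey plastic, one of up to three alike, askew on the deck with a gap of some 90 mm to the rail: 140 mm long (y axis) by 36 mm wide (x axis); solid block 30 mm high, short orange-capped tubes fixed in it up to 44 mm, rows 32 mm wide (one rigid body, 0.2 to 0.35 kg). Origin: centre of its underside. Same either way round. May be absent.
- rack_c: Long low two-row tube rack, grey plastic, one of up to three alike, askew on the deck with a gap of some 90 mm to the rail: 140 mm long (y axis) by 36 mm wide (x axis); solid block 30 mm high, short orange-capped tubes fixed in it up to 44 mm, rows 32 mm wide (one rigid body, 0.2 to 0.35 kg). Origin: centre of its underside. Same either way round. May be absent.
- lid_a: Loose round orange jar lid lying flat, 32 mm diameter, 16 mm high, 25 g. Origin: centre of its underside. At the start it lies on the deck between the racks and the rail. May be absent.
- lid_b: Loose round orange jar lid lying flat, 32 mm diameter, 16 mm high, 25 g. Origin: centre of its underside. At the start it lies on the deck between the racks and the rail. May be absent.
- lid_c: Loose round orange jar lid lying flat, 32 mm diameter, 16 mm high, 25 g. Origin: centre of its underside. At the start it lies on the deck between the racks and the rail. May be absent.
- lid_d: Loose round orange jar lid lying flat, 32 mm diameter, 16 mm high, 25 g. Origin: centre of its underside. At the start it lies on the deck between the racks and the rail. May be absent.
- lid_e: Loose round orange jar lid lying flat, 32 mm diameter, 16 mm high, 25 g. Origin: centre of its underside. At the start it lies on the deck between the racks and the rail. May be absent.
- tray: Fixed square open steel discard tray on the bench at one side of the deck (left or right), 110 x 110 mm outside, walls 4 mm thick and 35 mm high, floor about 4 mm thick. Origin: centre of its underside.
- unit: Fixed white interlock unit on the bench at the deck's other side: box 130 mm (x) by 100 mm (y) by 50 mm high. Origin: centre of its underside; x away from the robot. The test button stands on its top at x -16, y -26 mm; the lever comes out of a slot in its top at y +26 mm, hinged about a line along y at x 0, 45 mm up.
- test_button_top (a point): Centre of the top face of the round grey test button (24 mm diameter, in a black collar of 40 mm diameter), 68 mm above the bench when not pressed. It is pressed straight down: 6 mm of travel, about 5 N fully down, springs back. Past about 4 mm it trips the lever.
- test_button (a joint): Travel of the test button in m: 0 out, 0.006 fully pressed.
- lever_tip (a point): Centre of the black crossbar on the lever's end: 30 mm long (along the unit's y), 14 mm thick, 70 mm from the hinge, on an 8 mm steel stem. Up: 114 mm above the bench, 8 mm beyond the hinge. Dropped: 40 mm from the hinge towards the robot (unit's -x), 103 mm above the bench.
- reset_lever (a joint): Lever angle in rad: 0 up (0.12 past upright, leaning away from the robot on its stop, staying by its own weight), 0.72 dropped (0.6 from upright, towards the robot). Swings freely, 50 g: brought below about 0.12 it falls onto its up stop, else it drops again. Pushing its crossbar away from the robot swings it up.
- reagent: Bystander: brown bottle, 50 mm diameter, 85 mm high. Origin: centre of its underside.
- jar: Bystander: white jar, 52 mm diameter, 65 mm high. Origin: centre of its underside.
- vial_a: Bystander: small glass vial, 22 mm diameter, 42 mm high, standing on the deck behind the rail. Origin: centre of its underside.
- vial_b: Bystander: as vial_a.

How it is judged:
On the way, in this order (a step that is already met when the one before it is completed fails the run):
1. all lids are in the tray and all racks flush against the rail (x of each of rack_a, rack_b, rack_c in the frame of deck above -0.022 m and angle between the x axis of each of rack_a, rack_b, rack_c and the x axis of deck, either way round below 0.03 rad and y of rack_a in the frame of deck between -0.22 and 0.22 m and angle between each of rack_a, rack_b, rack_c's own z axis and vertical below 0.05 rad and y of rack_b in the frame of deck between -0.22 and 0.22 m and y of rack_c in the frame of deck between -0.22 and 0.22 m and x of lid_a in the frame of tray between -0.05 and 0.05 m and y of lid_a in the frame of tray between -0.05 and 0.05 m and z of each of lid_a, lid_b, lid_c, lid_d, lid_e in the frame of tray below 0.035 m and x of lid_b in the frame of tray between -0.05 and 0.05 m and y of lid_b in the frame of tray between -0.05 and 0.05 m and x of lid_c in the frame of tray between -0.05 and 0.05 m and y of lid_c in the frame of tray between -0.05 and 0.05 m and x of lid_d in the frame of tray between -0.05 and 0.05 m and y of lid_d in the frame of tray between -0.05 and 0.05 m and x of lid_e in the frame of tray between -0.05 and 0.05 m and y of lid_e in the frame of tray between -0.05 and 0.05 m), for 0.2 s.
2. the test button is pressed far enough to trip the lever (value of joint test_button above 0.004 m), for 0.02 s.
3. the dropped lever is put back up (value of joint reset_lever below 0.05 rad), for 0.2 s.
At the end, for the whole second after the job is handed in: Racks upright on the deck, centre no more than 4 mm short of flush, parallel to the rail within 0.03 rad, centre within 220 mm of the rail's middle; lids in the tray (within 50 mm of its centre each way, underside below 35 mm); all at rest; lever up (under 0.05 rad), button out (all of step 1 and linear speed of each of rack_a, rack_b, rack_c, lid_a, lid_b, lid_c, lid_d, lid_e below 0.02 m/s and value of joint reset_lever below 0.05 rad and value of joint test_button below 0.0015 m); the robot touches nothing.
It fails at once if a rack is lifted more than 25 mm off the deck or tipped past 0.5 rad (z of any of rack_a, rack_b, rack_c in the frame of deck above 0.031 m or angle between any of rack_a, rack_b, rack_c's own z axis and vertical above 0.5 rad).
It fails at once if a bystander is moved more than 40 mm (distance of any of reagent, jar, vial_a, vial_b from where it was at the start of the episode above 0.04 m).
Of rack_a, rack_b, rack_c only 2 to 3 are there at a start; the rules pass over those that are not, and their reading is None.
Of lid_a, lid_b, lid_c, lid_d, lid_e only 3 to 5 are there at a start; the rules pass over those that are not, and their reading is None.
At some moment in a run one of rack_a, rack_b, rack_c may be knocked a few centimetres aside while the robot is not near it.
Once in a run the grip may slacken for a moment while it holds something.
It also fails if it takes over 210 s, if anything falls off the work surface, if the arm or the gripper's body presses on something with over 40 N, if the wrist force passes 120 N, or if a joint passes its speed limit or range.

## Robot

A 6-joint arm with a two-finger parallel gripper is mounted at the origin on the work surface. World frame = base frame: x ahead of the robot, y to its left, z up, the work surface at z = 0. Lengths are in m, angles in rad, forces in N, time in s.
With the tool pointing down it reaches from about 0.3 to 0.775 m from the base axis. Payload 14.6 kg.
Tool frame: the origin (TCP) lies between the finger pads; the fingertips stand 8 mm ahead of it and the grasp point (between the pads) lies 11 mm behind it; z points along the fingers, y is the direction in which the jaws open and shut (so a half turn about z gives the same grasp; the last joint's range is limited). The gripper opens to 94 mm and grips with 3 to 60 N. Pads are 16 mm wide; open, the fingers measure 119 mm over their backs; the gripper's body (75 mm by 177 mm) begins 78 mm behind the grasp point.
Start: joints at [-1.359, 0.3, 1.521, -0, 1.321, -0.067], TCP at [0.151, -0.529, 0.213] pointing down, gripper open.
Joint ranges: [-3.03, 3.03], [-0.79, 2.21], [0.23, 2.52], [-1.04, 4.18], [0, 3.07], [-2.55, 2.55]. Speed limits (rad/s): [2.22, 2.22, 2.57, 3.14, 3.14, 3.14].

## Interface

Orientations are given as a rotation vector (axis times angle).
In Python, from bench import arm, vision gives the robot as it stands. The module is installed in compiled form; this text tells all that it offers.
- The arm moves only by the shell command python3 -m creep 'ROWS'. ROWS is JSON, a list that holds one entry, the list of rows, each a list of 7 numbers: the closure, from 0 (fully open) to 1 (shut), then the shift along the tool's x, y, z in m, then the turn, a rotation vector about the tool's x, y, z in degrees. In form: [[[gripper, tx, ty, tz, ax, ay, az], ...]]. A call has 1 to 8 rows; each row is the pose to reach, as a shift and turn from the pose commanded when the call began, along the tool's axes at that moment; what a row does not reach only later rows make up. A row lasts 1/12 s, in which the tool goes at most 41.7 mm and 7.16 degrees, less where a joint would pass 70% of its speed; a pose out of reach is approached as far as the arm can. A call with a gripper value outside its range is refused whole. The fingers move at their own pace and stop on an object; the grip force is fixed at half the most. Time passes only in rows, so rows that repeat a pose let the fingers close. It gives the time, the measured TCP pose, the force and the opening at its end, in the units of the state.
- arm.get_state(): the state, without advancing time (a new reading comes with each control period).
- vision.get_image(name): name is "scene" or "top"; returns a dict with "pixels" (420x560x3 uint8, red, green, blue), "intrinsics" (3x3 intrinsics, pixels), "k1" (the pictures are not rectified: a ray, as slopes to the right and down, at radius r is drawn at 1 + k1 r^2 times it, then the intrinsics apply), "rvec" (rotation vector, rad) and "tvec" (3), from world to camera coordinates, as OpenCV has them. Camera axes: x right, y down, z forward; pixel columns grow to the right and rows downward; lengths in m; the calibration is good to about 2 mm. A picture is of the moment at which its call begins. There is no depth.
- arm.close_job(): hands the job in, once; it reports no verdict.
The state is a dict: "t": time; "joints": joint angles; "joint_velocities": joint speeds; "effort": joint torques, N m; "eef_pos": TCP position; "orientation": TCP orientation; "ft_force": force on the tool from outside, world axes, zero at the start; "wrist_torque": the same for the moment, N m; "finger_gap": finger opening in m.
Only numpy, scipy, OpenCV 4.12 (cv2) and the standard library are available. Lean on these libraries where they do the work, as an engineer would, in place of code of your own. Each camera call takes 0.05 s, during which the arm holds its last target. There are 200 camera calls.

## Working session

There is one attempt and no reset: what is moved stays moved. The work goes in short steps, Python scripts to look and compute and a shell command to move; the robot and the scene stay as the last step left them, time stands still between calls to the robot, and variables do not carry over. Pictures are saved under pics/ and viewed, about 12 in all and at most 16, crops included, and the job is handed in when it is done.

```bash
mkdir -p pics; cat > h.py <<'E'
import numpy as np, cv2
from bench import arm, vision
from scipy.spatial.transform import Rotation as R
def snap(name,fn):
    im=vision.get_image(name); cv2.imwrite('pics/'+fn,cv2.cvtColor(im['pixels'],cv2.COLOR_RGB2BGR)); return im
def p2w(im,uv,z):
    K=np.array(im['intrinsics']);uv=np.atleast_2d(uv).astype(float)
    q=(uv-K[:2,2])/[K[0,0],K[1,1]]
    d=np.array([float(im['k1']),0,0,0]); 
    n=q.copy()
    for _ in range(30): n=q/(1+d[0]*(n**2).sum(1,keepdims=True))
    M=R.from_rotvec(np.ravel(im['rvec'])).as_matrix();t=np.ravel(im['tvec'])
    c=-M.T@t; r=np.c_[n,np.ones(len(n))]@M
    return c+r*((z-c[2])/r[:,2:])
def w2p(im,X):
    return cv2.projectPoints(np.atleast_2d(X).astype(float),np.ravel(im['rvec']),np.ravel(im['tvec']),np.array(im['intrinsics']),np.array([float(im['k1']),0,0,0]))[0][:,0]
E
python3 - <<'E'
from h import *
a=snap('top','t0.png');b=snap('scene','s0.png');s=arm.get_state()
print({k:np.round(v,3).tolist() for k,v in s.items()})
for i in (a,b):
    M=R.from_rotvec(np.ravel(i['rvec'])).as_matrix();print(-M.T@np.ravel(i['tvec']),M[2],i['k1'])
E
```

```text
{'t': 0.1, 'joints': [-1.359, 0.3, 1.521, 0.0, 1.321, -0.067], 'joint_velocities': [-0.001, -0.002, 0.0, -0.001, 0.001, -0.0], 'effort': [0.002, -53.264, -35.329, 0.071, 0.023, -0.0], 'eef_pos': [0.151, -0.529, 0.213], 'orientation': [-3.11, -0.436, -0.0], 'ft_force': [0.729, 0.304, 0.814], 'wrist_torque': [0.022, 0.018, -0.021], 'finger_gap': 0.094}
[ 0.43987888 -0.02092641  1.36513425] [ 0.09713412  0.01523792 -0.99515465] -0.042254570886467537
[1.12788789 0.39624212 0.85472146] [-0.54212678 -0.40281152 -0.73745605] -0.04666418661228783
```

View pics/t0.png

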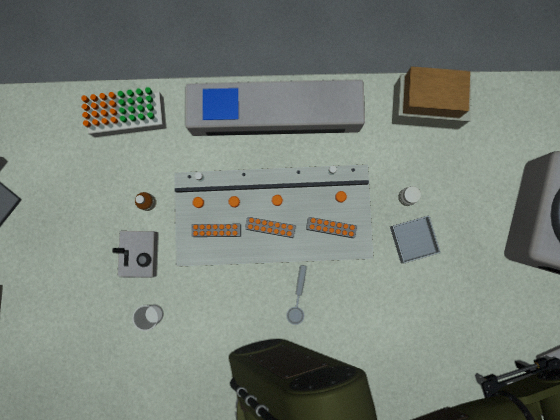

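View pics/s0.png

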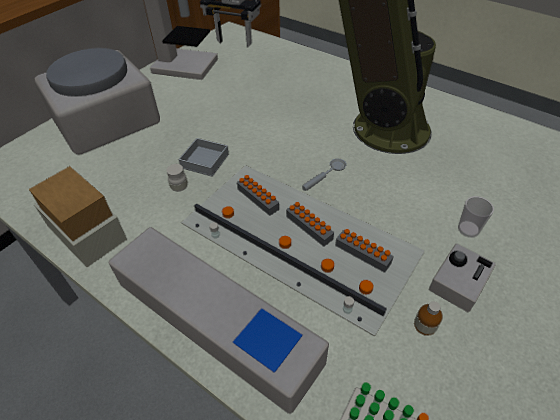

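The top view shows racks at about (216,230), (271,227) and (331,227), with 4 lids at (198,202), (234,202), (277,200) and (341,197). The tray is at (414,239) and the unit at (138,255). Next I'll measure them.

```bash
cat > meas.py <<'E'
from h import *
def lids_racks(a,pr=True):
    p=a['pixels'].astype(int); m=((p[...,0]>150)&(p[...,0]-p[...,2]>90)&(p[...,1]<150)).astype(np.uint8)
    m[:150]=0
    m2=cv2.morphologyEx(m,cv2.MORPH_CLOSE,np.ones((5,5)))
    n,l,st,c=cv2.connectedComponentsWithStats(m2)
    for i in range(1,n):
        if st[i,4]<40: continue
        ys,xs=np.nonzero((l==i)&(m>0)); uv=np.c_[xs,ys]
        if max(st[i,2:4])>25:
            W=p2w(a,uv,.05)[:,:2]; r=cv2.minAreaRect(W.astype(np.float32)*1000)
            q=W-W.mean(0); u=np.linalg.svd(q,full_matrices=False)[2][0]; u=u*np.sign(u[1])
            print('rack',np.round(np.array(r[0]),1),np.round(r[1],0),'dir',np.round(np.degrees(np.arctan2(-u[0],u[1])),2),'mean',np.round(W.mean(0)*1000,1))
        else: print('lid',np.round(p2w(a,uv.mean(0),.02)[0]*1000,1),st[i,4],c[i].round(1))
if __name__=='__main__':
    a=vision.get_image('top');lids_racks(a)
    p=a['pixels'].astype(int).sum(2)
    ux=[];
    for u in range(182,366,4):
        col=p[175:200,u]; ys=175+np.nonzero(col<190)[0]
        if len(ys): ux.append((u,ys.max()+.5,ys.min()-.5))
    ux=np.array(ux); 
    for k in (1,2):
        W=p2w(a,ux[:,[0,k]],.03); f=np.polyfit(W[:,1],W[:,0],1); print('rail',f,np.std(W[:,0]-np.polyval(f,W[:,1])))
    print('ends',p2w(a,[[175.5,190],[369,182]],.03))
    print('deck corners',p2w(a,[[176,266],[372,257]],.006))
    print('tray top corners',p2w(a,[[390,222],[429,216],[439,254],[398,262]],.035))
    im=cv2.cvtColor(a['pixels'],cv2.COLOR_RGB2BGR)
    c1=cv2.resize(im[190:300,95:195],None,fx=4,fy=4,interpolation=cv2.INTER_CUBIC)
    c2=cv2.resize(im[190:300,380:460],None,fx=4,fy=4,interpolation=cv2.INTER_CUBIC)
    cv2.imwrite('pics/c1.png',np.hstack([c1,c2]))
E
python3 meas.py
```

```text
lid [ 607.3 -185.5   20. ] 74 [340.8 195.8]
lid [600.1   0.   20. ] 80 [276.5 199.5]
lid [598.7 229.5  20. ] 79 [197.3 201.5]
lid [598.4 124.4  20. ] 80 [233.4 200.9]
rack [520.9  20.3] [121.  29.] dir -11.32 mean [520.7  19.9]
rack [ 517.  -153.2] [120.  30.] dir -11.42 mean [ 517.  -153.2]
rack [515.1 175.2] [121.  25.] dir -0.96 mean [515.  173.4]
rail [-0.02181226  0.63268562] 0.0008041779130682581
rail [-0.01398514  0.64494945] 0.005002861222371003
ends [[ 0.63227221  0.29068825  0.03      ]
 [ 0.64427392 -0.2663283   0.03      ]]
deck corners [[ 0.41396134  0.29424085  0.006     ]
 [ 0.4299872  -0.27146868  0.006     ]]
tray top corners [[ 0.52788551 -0.32070995  0.035     ]
 [ 0.54278679 -0.4322973   0.035     ]
 [ 0.43484826 -0.45548779  0.035     ]
 [ 0.41477452 -0.33877572  0.035     ]]
```

View pics/c1.png

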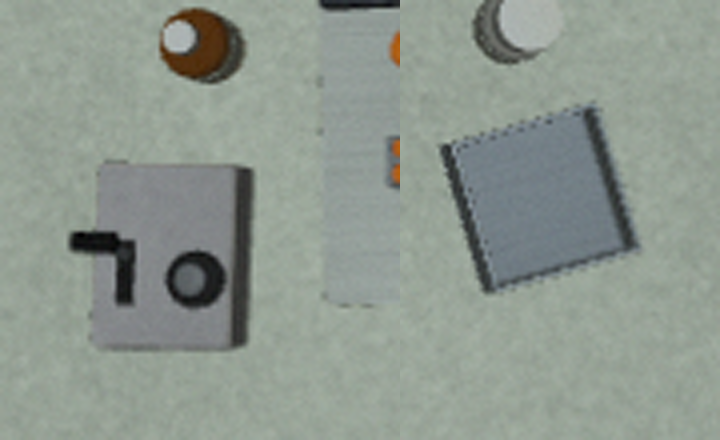

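The crops show the unit with the button at about (144,259) and the lever crossbar at about (118.5,250). The tray corners are at about (390,226.5), (429,216), (439,252) and (402,263). Next I'll work out the poses and the tool-frame deltas.

```bash
cat >> h.py <<'E'
def deltas(ws,start=None):
    """world waypoints -> successive tool-frame shifts, given current orientation"""
    s=arm.get_state(); Rm=R.from_rotvec(s['orientation']).as_matrix()
    p=np.array(s['eef_pos'] if start is None else start)
    for w in ws:
        d=Rm.T@(np.array(w)-p); print(np.round(w,3),'->',np.round(d,3),'rows %.1f'%(np.linalg.norm(d)/.0417)); p=np.array(w)
E
python3 - <<'E'
from h import *
a=vision.get_image('top')
tc=p2w(a,[[390.25,226.5],[428.75,215.75],[439.25,252],[401.75,263]],.035);c=tc[:,:2].mean(0);print('tray',tc[:,:2].round(4).tolist(),c)
e=tc[1]-tc[0];psi=np.arctan2(e[0],-e[1]);e=tc[2]-tc[3];print('tray yaw',np.degrees(psi),np.degrees(np.arctan2(e[0],-e[1])))
print('button',p2w(a,[[144,259.25]],.068),'bar',p2w(a,[[118.5,250.25]],.114))
print('unit',p2w(a,[[119.25,230.75],[154,231.5],[153,277],[117.75,277]],.05).round(4).tolist())
print('jar',p2w(a,[[411,193]],.065),'bottle',p2w(a,[[143,200]],.085))
R0=R.from_rotvec(arm.get_state()['orientation']).as_matrix();print(R0.round(3).tolist())
tx=R0[:2,0]
A=c+.024*tx;B=c-.024*tx
L=[(.599,.2295),(.5985,.1245),(.600,0),(.607,-.1855)]
S=[(A,.014),(B,.014),(A,.032),(B,.032)]
for l,(s,z) in zip(L,S):
    deltas([[*l,.213],[*l,.017],[*l,.15],[*s,.15],[*s,z],[*s,.213]],start=[.151,-.529,.213] if l==L[0] else prev); prev=[*s,.213]
E
```

```text
tray [[0.5151, -0.3209], [0.5435, -0.4316], [0.4404, -0.4565], [0.4118, -0.3492]] [ 0.47771003 -0.38955298]
tray yaw 14.387323734816915 14.971304348219077
button [[0.43505367 0.36927545 0.068     ]] bar [[0.46028447 0.4248933  0.114     ]]
unit [[0.5163, 0.4463, 0.05], [0.5125, 0.3468, 0.05], [0.3852, 0.3489, 0.05], [0.3865, 0.4489, 0.05]]
jar [[ 0.60571218 -0.37587353  0.065     ]] bottle [[0.59831402 0.36842151 0.085     ]]
[[0.961, 0.275, -0.0], [0.275, -0.961, 0.001], [0.0, -0.001, -1.0]]
[0.599 0.23  0.213] -> [ 0.639 -0.606  0.   ] rows 21.1
[0.599 0.23  0.017] -> [-0.     0.     0.196] rows 4.7
[0.599 0.23  0.15 ] -> [ 0.    -0.    -0.133] rows 3.2
[ 0.501 -0.383  0.15 ] -> [-0.263  0.562 -0.   ] rows 14.9
[ 0.501 -0.383  0.014] -> [-0.     0.     0.136] rows 3.3
[ 0.501 -0.383  0.213] -> [ 0.    -0.    -0.199] rows 4.8
[0.598 0.124 0.213] -> [ 0.234 -0.461  0.   ] rows 12.4
[0.598 0.124 0.017] -> [-0.     0.     0.196] rows 4.7
[0.598 0.124 0.15 ] -> [ 0.    -0.    -0.133] rows 3.2
[ 0.455 -0.396  0.15 ] -> [-0.282  0.461 -0.   ] rows 13.0
[ 0.455 -0.396  0.014] -> [-0.     0.     0.136] rows 3.3
[ 0.455 -0.396  0.213] -> [ 0.    -0.    -0.199] rows 4.8
[0.6   0.    0.213] -> [ 0.249 -0.341  0.   ] rows 10.1
[0.6   0.    0.017] -> [-0.     0.     0.196] rows 4.7
[0.6  0.   0.15] -> [ 0.    -0.    -0.133] rows 3.2
[ 0.501 -0.383  0.15 ] -> [-0.201  0.341 -0.   ] rows 9.5
[ 0.501 -0.383  0.032] -> [-0.     0.     0.118] rows 2.8
[ 0.501 -0.383  0.213] -> [ 0.    -0.    -0.181] rows 4.3
[ 0.607 -0.186  0.213] -> [ 0.156 -0.161  0.   ] rows 5.4
[ 0.607 -0.186  0.017] -> [-0.     0.     0.196] rows 4.7
[ 0.607 -0.186  0.15 ] -> [ 0.    -0.    -0.133] rows 3.2
[ 0.455 -0.396  0.15 ] -> [-0.204  0.161 -0.   ] rows 6.2
[ 0.455 -0.396  0.032] -> [-0.     0.     0.118] rows 2.8
[ 0.455 -0.396  0.213] -> [ 0.    -0.    -0.181] rows 4.3
```

```bash
python3 -m creep '[[[0.3,0.213,-0.202,0,0,0,0],[0.3,0.213,-0.202,0,0,0,0],[0.3,0.213,-0.202,0,0,0,0],[0.3,0.213,-0.202,0,0,0,0],[0.3,0.213,-0.202,0,0,0,0],[0.3,0.213,-0.202,0,0,0,0],[0.3,0.213,-0.202,0,0,0,0],[0.3,0.213,-0.202,0,0,0,0]]]'
python3 -m creep '[[[0.3,0.213,-0.202,0,0,0,0],[0.3,0.213,-0.202,0,0,0,0],[0.3,0.213,-0.202,0,0,0,0],[0.3,0.213,-0.202,0,0,0,0],[0.3,0.213,-0.202,0,0,0,0],[0.3,0.213,-0.202,0,0,0,0],[0.3,0.213,-0.202,0,0,0,0],[0.3,0.213,-0.202,0,0,0,0]]]'
python3 -m creep '[[[0.3,0.213,-0.202,0,0,0,0],[0.3,0.213,-0.202,0,0,0,0],[0.3,0.213,-0.202,0,0,0,0],[0.3,0.213,-0.202,0,0,0,0],[0.3,0.213,-0.202,0,0,0,0],[0.3,0.213,-0.202,0,0,0,0],[0.3,0.213,-0.202,0,0,0,0],[0.3,0.213,-0.202,0,0,0,0]]]'
python3 - <<'E'
from h import *
deltas([[.599,.2295,.213],[.599,.2295,.017]])
E
```

```text
t: 0.87
eef_pos: [0.3027, -0.2714, 0.2136]
orientation: [-3.11, -0.444, -0.001]
ft_force: [0.6, -0.4, 0.2]
finger_gap: 0.0661
t: 1.53
eef_pos: [0.4517, -0.0185, 0.2133]
orientation: [-3.109, -0.444, -0.001]
ft_force: [0.2, -0.5, 0.7]
finger_gap: 0.0661
t: 2.2
eef_pos: [0.6003, 0.2342, 0.2112]
orientation: [-3.11, -0.442, 0.003]
ft_force: [-1.0, -0.1, -0.8]
finger_gap: 0.0659
[0.599 0.23  0.213] -> [-0.003  0.004 -0.002] rows 0.1
[0.599 0.23  0.017] -> [0.    0.    0.196] rows 4.7
```

```bash
python3 -m creep '[[[0.3,-0.002,0.004,0.1,0,0,0],[0.3,-0.002,0.004,0.15,0,0,0],[0.3,-0.002,0.004,0.17,0,0,0],[0.3,-0.002,0.004,0.17,0,0,0],[0.3,-0.002,0.004,0.17,0,0,0],[0.3,-0.002,0.004,0.17,0,0,0]]]'
python3 - <<'E'
from h import *
snap('scene','s1.png')
deltas([[.599,.2295,.017]])
im=cv2.imread('pics/s1.png'); cv2.imwrite('pics/s1c.png',cv2.resize(im[200:340,260:460],None,fx=3,fy=3))
E
```

```text
t: 2.7
eef_pos: [0.5972, 0.2244, 0.042]
orientation: [3.11, 0.436, -0.006]
ft_force: [-1.2, 0.9, 0.7]
finger_gap: 0.0661
[0.599 0.23  0.017] -> [ 0.001 -0.004  0.028] rows 0.7
```

View pics/s1c.png

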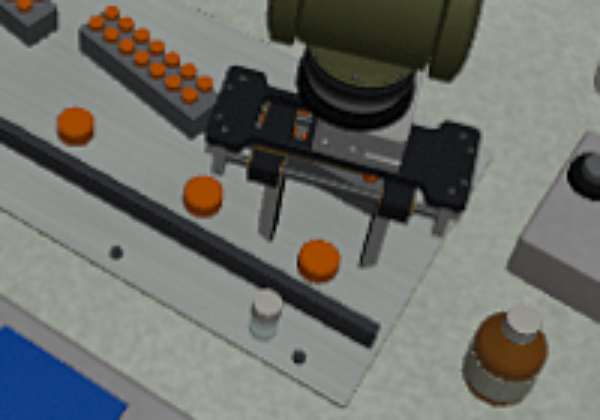

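The fingers straddle the left lid at crop pixel (320,260). I'll grasp it, lift it, and check the gap.

```bash
python3 -m creep '[[[0.3,0.001,-0.004,0.026,0,0,0],[0.3,0.001,-0.004,0.026,0,0,0],[0.3,0.001,-0.004,0.026,0,0,0],[0.8,0.001,-0.004,0.026,0,0,0],[1,0.001,-0.004,0.026,0,0,0],[1,0.001,-0.004,0.026,0,0,0],[1,0.001,-0.004,0.026,0,0,0],[1,0.001,-0.004,0.026,0,0,0]]]'
python3 -m creep '[[[1,0,0,0,0,0,0],[1,0,0,0,0,0,0],[1,0,0,-0.03,0,0,0],[1,0,0,-0.07,0,0,0],[1,0,0,-0.1,0,0,0],[1,0,0,-0.13,0,0,0],[1,0,0,-0.13,0,0,0],[1,0,0,-0.13,0,0,0]]]'
python3 - <<'E'
from h import *
x=.455;deltas([[.501,-.383,.15],[.501,-.383,.016]])
E
```

```text
t: 3.42
eef_pos: [0.5981, 0.2294, 0.018]
orientation: [-3.111, -0.436, -0.001]
ft_force: [0.1, 0.6, 0.4]
finger_gap: 0.0359
t: 4.08
eef_pos: [0.5985, 0.2296, 0.149]
orientation: [-3.111, -0.436, -0.004]
ft_force: [-0.7, -0.1, -0.7]
finger_gap: 0.0322
[ 0.501 -0.383  0.15 ] -> [-0.262  0.562 -0.002] rows 14.9
[ 0.501 -0.383  0.016] -> [-0.     0.     0.134] rows 3.2
```

```bash
python3 -m creep '[[[1,-0.131,0.281,0,0,0,0],[1,-0.131,0.281,0,0,0,0],[1,-0.131,0.281,0,0,0,0],[1,-0.131,0.281,0,0,0,0],[1,-0.131,0.281,0,0,0,0],[1,-0.131,0.281,0,0,0,0],[1,-0.131,0.281,0,0,0,0],[1,-0.131,0.281,0,0,0,0]]]'
python3 -m creep '[[[1,-0.131,0.281,0,0,0,0],[1,-0.131,0.281,0,0,0,0],[1,-0.131,0.281,0,0,0,0],[1,-0.131,0.281,0,0,0,0],[1,-0.131,0.281,0,0,0,0],[1,-0.131,0.281,0,0,0,0],[1,-0.131,0.281,0,0,0,0],[1,-0.131,0.281,0,0,0,0]]]'
python3 -m creep '[[[1,0,0,0,0,0,0],[1,0,0,0,0,0,0],[1,0,0,0,0,0,0]]]'
python3 - <<'E'
from h import *
deltas([[.501,-.383,.15],[.501,-.383,.016]])
E
```

```text
t: 4.75
eef_pos: [0.5477, -0.0806, 0.1459]
orientation: [-3.111, -0.433, 0.004]
ft_force: [1.2, -1.1, 0.2]
finger_gap: 0.0318
t: 5.42
eef_pos: [0.4986, -0.3869, 0.1453]
orientation: [-3.11, -0.432, 0.003]
ft_force: [-0.9, 0.8, -0.6]
finger_gap: 0.032
t: 5.67
eef_pos: [0.5006, -0.382, 0.1462]
orientation: [-3.109, -0.437, 0.002]
ft_force: [-0.1, 0.6, -0.1]
finger_gap: 0.0321
[ 0.501 -0.383  0.15 ] -> [ 0.     0.001 -0.004] rows 0.1
[ 0.501 -0.383  0.016] -> [0.    0.    0.134] rows 3.2
```

```bash
python3 -m creep '[[[1,0,0,0.13,0,0,0],[1,0,0,0.13,0,0,0],[1,0,0,0.13,0,0,0],[1,0,0,0.13,0,0,0],[1,0,0,0.13,0,0,0],[0.47,0,0,0.13,0,0,0],[0.47,0,0,0.13,0,0,0],[0.47,0,0,0.13,0,0,0]]]'
python3 -m creep '[[[0.47,0,0,0,0,0,0],[0.47,0,0,-0.17,0,0,0],[0.47,0,0,-0.17,0,0,0],[0.47,0,0,-0.17,0,0,0],[0.3,0,0,-0.17,0,0,0],[0.3,0,0,-0.17,0,0,0]]]'
python3 -m creep '[[[0.3,0.117,-0.2305,0,0,0,0],[0.3,0.117,-0.2305,0,0,0,0],[0.3,0.117,-0.2305,0,0,0,0],[0.3,0.117,-0.2305,0,0,0,0],[0.3,0.117,-0.2305,0,0,0,0],[0.3,0.117,-0.2305,0,0,0,0],[0.3,0.117,-0.2305,0,0,0,0]]]'
python3 -m creep '[[[0.3,0.117,-0.2305,0,0,0,0],[0.3,0.117,-0.2305,0,0,0,0],[0.3,0.117,-0.2305,0,0,0,0],[0.3,0.117,-0.2305,0,0,0,0],[0.3,0.117,-0.2305,0,0,0,0],[0.3,0.117,-0.2305,0,0,0,0],[0.3,0.117,-0.2305,0,0,0,0]]]'
python3 -m creep '[[[0.3,0,0,0,0,0,0],[0.3,0,0,0,0,0,0],[0.3,0,0,0,0,0,0]]]'
python3 - <<'E'
from h import *
deltas([[.5985,.1245,.05],[.5985,.1245,.017]])
import meas; meas.lids_racks(vision.get_image('top'))
E
```

```text
t: 6.33
eef_pos: [0.5012, -0.3829, 0.0186]
orientation: [3.11, 0.437, 0.001]
ft_force: [-0.5, -0.3, -0.1]
finger_gap: 0.0481
t: 6.83
eef_pos: [0.5025, -0.3845, 0.1968]
orientation: [3.102, 0.435, 0.013]
ft_force: [0.3, 0.4, 0.2]
finger_gap: 0.06
t: 7.42
eef_pos: [0.5504, -0.1242, 0.188]
orientation: [-3.11, -0.442, -0.002]
ft_force: [-0.3, 0.0, 0.0]
finger_gap: 0.0654
t: 8.0
eef_pos: [0.599, 0.1297, 0.1875]
orientation: [-3.109, -0.442, -0.001]
ft_force: [-0.5, -0.3, -0.1]
finger_gap: 0.0658
t: 8.25
eef_pos: [0.5988, 0.123, 0.1875]
orientation: [3.111, 0.434, -0.0]
ft_force: [-0.3, -0.9, -0.1]
finger_gap: 0.0658
[0.598 0.124 0.05 ] -> [ 0.    -0.002  0.138] rows 3.3
[0.598 0.124 0.017] -> [ 0.    -0.     0.033] rows 0.8
lid [ 606.9 -185.8   20. ] 89 [340.9 195.9]
lid [600.   -0.6  20. ] 86 [276.7 199.5]
rack [520.5  19.5] [123.  30.] dir -11.3 mean [520.5  18.8]
rack [ 516.8 -154. ] [122.  30.] dir -11.48 mean [ 517.  -154.1]
lid [ 501.6 -381.9   20. ] 86 [410.6 231.1]
```

```bash
python3 -m creep '[[[0.3,0,-0.001,0.17,0,0,0],[0.3,0,-0.001,0.17,0,0,0],[0.3,0,-0.001,0.17,0,0,0],[0.3,0,-0.001,0.17,0,0,0],[0.3,0,-0.001,0.17,0,0,0],[0.3,0,-0.001,0.17,0,0,0],[1,0,-0.001,0.17,0,0,0],[1,0,-0.001,0.17,0,0,0]]]'
python3 -m creep '[[[1,0,0,0,0,0,0],[1,0,0,0,0,0,0],[1,0,0,0,0,0,0],[1,0,0,0,0,0,0],[1,0,0,0,0,0,0],[1,0,0,0,0,0,0]]]'
python3 -m creep '[[[1,0,0,-0.04,0,0,0],[1,0,0,-0.08,0,0,0],[1,0,0,-0.12,0,0,0],[1,0,0,-0.13,0,0,0],[1,0,0,-0.13,0,0,0]]]'
python3 -m creep '[[[1,-0.141,0.2305,0,0,0,0],[1,-0.141,0.2305,0,0,0,0],[1,-0.141,0.2305,0,0,0,0],[1,-0.141,0.2305,0,0,0,0],[1,-0.141,0.2305,0,0,0,0],[1,-0.141,0.2305,0,0,0,0],[1,-0.141,0.2305,0,0,0,0]]]'
python3 -m creep '[[[1,-0.141,0.2305,0,0,0,0],[1,-0.141,0.2305,0,0,0,0],[1,-0.141,0.2305,0,0,0,0],[1,-0.141,0.2305,0,0,0,0],[1,-0.141,0.2305,0,0,0,0],[1,-0.141,0.2305,0,0,0,0],[1,-0.141,0.2305,0,0,0,0]]]'
python3 -m creep '[[[1,0,0,0,0,0,0],[1,0,0,0,0,0,0],[1,0,0,0,0,0,0]]]'
python3 - <<'E'
from h import *
deltas([[.455,-.396,.05],[.455,-.396,.016]])
E
```

```text
t: 8.97
eef_pos: [0.5988, 0.1246, 0.018]
orientation: [3.111, 0.435, 0.001]
ft_force: [-0.1, -0.2, 0.4]
finger_gap: 0.0559
t: 9.47
eef_pos: [0.5986, 0.1255, 0.0177]
orientation: [3.111, 0.437, 0.0]
ft_force: [-1.6, -1.1, 3.2]
finger_gap: 0.0309
t: 9.88
eef_pos: [0.5999, 0.1259, 0.151]
orientation: [-3.111, -0.437, -0.01]
ft_force: [0.3, -0.7, -0.6]
finger_gap: 0.0306
t: 10.47
eef_pos: [0.5244, -0.1382, 0.1456]
orientation: [-3.111, -0.433, 0.004]
ft_force: [-0.1, -0.3, 0.1]
finger_gap: 0.0311
t: 11.05
eef_pos: [0.452, -0.3986, 0.1451]
orientation: [-3.11, -0.432, 0.003]
ft_force: [-0.1, 0.5, 0.3]
finger_gap: 0.0308
t: 11.3
eef_pos: [0.4543, -0.3942, 0.1461]
orientation: [-3.109, -0.437, 0.002]
ft_force: [0.4, -0.1, -0.8]
finger_gap: 0.0309
[ 0.455 -0.396  0.05 ] -> [0.    0.002 0.096] rows 2.3
[ 0.455 -0.396  0.016] -> [0.    0.    0.034] rows 0.8
```

```bash
python3 -m creep '[[[1,0,0.001,0.13,0,0,0],[1,0,0.001,0.13,0,0,0],[1,0,0.001,0.13,0,0,0],[1,0,0.001,0.13,0,0,0],[1,0,0.001,0.13,0,0,0],[0.47,0,0.001,0.13,0,0,0],[0.47,0,0.001,0.13,0,0,0],[0.47,0,0.001,0.13,0,0,0]]]'
python3 -m creep '[[[0.47,0,0,0,0,0,0],[0.47,0,0,-0.17,0,0,0],[0.47,0,0,-0.17,0,0,0],[0.47,0,0,-0.17,0,0,0],[0.3,0,0,-0.17,0,0,0],[0.3,0,0,-0.17,0,0,0]]]'
python3 -m creep '[[[0.3,0.1245,-0.1705,0,0,0,0],[0.3,0.1245,-0.1705,0,0,0,0],[0.3,0.1245,-0.1705,0,0,0,0],[0.3,0.1245,-0.1705,0,0,0,0],[0.3,0.1245,-0.1705,0,0,0,0],[0.3,0.1245,-0.1705,0,0,0,0]]]'
python3 -m creep '[[[0.3,0.1245,-0.1705,0,0,0,0],[0.3,0.1245,-0.1705,0,0,0,0],[0.3,0.1245,-0.1705,0,0,0,0],[0.3,0.1245,-0.1705,0,0,0,0],[0.3,0.1245,-0.1705,0,0,0,0],[0.3,0.1245,-0.1705,0,0,0,0],[0.3,0.1245,-0.1705,0,0,0,0],[0.3,0.1245,-0.1705,0,0,0,0]]]'
python3 - <<'E'
from h import *
deltas([[.600,-0.0005,.05],[.600,-.0005,.017]])
import meas; meas.lids_racks(vision.get_image('top'))
E
```

```text
t: 11.97
eef_pos: [0.4551, -0.3961, 0.0186]
orientation: [3.11, 0.437, 0.001]
ft_force: [-0.3, -0.2, 0.2]
finger_gap: 0.0468
t: 12.47
eef_pos: [0.4563, -0.3978, 0.1965]
orientation: [3.101, 0.435, 0.012]
ft_force: [0.9, -0.0, 0.6]
finger_gap: 0.0596
t: 12.97
eef_pos: [0.529, -0.1926, 0.188]
orientation: [-3.11, -0.444, -0.002]
ft_force: [0.5, 1.0, -0.5]
finger_gap: 0.0657
t: 13.63
eef_pos: [0.6, -0.0003, 0.1874]
orientation: [3.111, 0.437, -0.0]
ft_force: [-0.3, -0.5, 0.3]
finger_gap: 0.0655
[ 0.6  -0.    0.05] -> [-0.     0.     0.137] rows 3.3
[ 0.6   -0.     0.017] -> [ 0.    -0.     0.033] rows 0.8
lid [ 607.  -185.7   20. ] 88 [340.9 195.9]
lid [597.9  -1.5  20. ] 59 [277.1 200.3]
rack [ 516.8 -154. ] [122.  30.] dir -11.53 mean [ 516.9 -154.3]
rack [515.1 175.4] [122.  31.] dir -0.23 mean [514.8 176. ]
lid [ 501.6 -381.9   20. ] 86 [410.6 231.1]
lid [ 454.8 -394.3   20. ] 86 [415.6 247.4]
```

```bash
python3 -m creep '[[[0.3,0,0,0.17,0,0,0],[0.3,0,0,0.17,0,0,0],[0.3,0,0,0.17,0,0,0],[0.3,0,0,0.17,0,0,0],[0.3,0,0,0.17,0,0,0],[0.3,0,0,0.17,0,0,0],[1,0,0,0.17,0,0,0],[1,0,0,0.17,0,0,0]]]'
python3 -m creep '[[[1,0,0,0,0,0,0],[1,0,0,0,0,0,0],[1,0,0,0,0,0,0],[1,0,0,0,0,0,0],[1,0,0,0,0,0,0],[1,0,0,0,0,0,0]]]'
python3 -m creep '[[[1,0,0,-0.04,0,0,0],[1,0,0,-0.08,0,0,0],[1,0,0,-0.12,0,0,0],[1,0,0,-0.13,0,0,0],[1,0,0,-0.13,0,0,0]]]'
python3 -m creep '[[[1,-0.1005,0.1705,0,0,0,0],[1,-0.1005,0.1705,0,0,0,0],[1,-0.1005,0.1705,0,0,0,0],[1,-0.1005,0.1705,0,0,0,0],[1,-0.1005,0.1705,0,0,0,0],[1,-0.1005,0.1705,0,0,0,0]]]'
python3 -m creep '[[[1,-0.1005,0.1705,0,0,0,0],[1,-0.1005,0.1705,0,0,0,0],[1,-0.1005,0.1705,0,0,0,0],[1,-0.1005,0.1705,0,0,0,0],[1,-0.1005,0.1705,0,0,0,0],[1,-0.1005,0.1705,0,0,0,0],[1,-0.1005,0.1705,0,0,0,0],[1,-0.1005,0.1705,0,0,0,0]]]'
python3 - <<'E'
from h import *
deltas([[.501,-.383,.05],[.501,-.383,.034]])
E
```

```text
t: 14.35
eef_pos: [0.6002, -0.0009, 0.018]
orientation: [3.111, 0.434, 0.001]
ft_force: [1.1, -0.2, -0.4]
finger_gap: 0.0558
t: 14.85
eef_pos: [0.6002, 0.0001, 0.0177]
orientation: [3.111, 0.437, 0.0]
ft_force: [-2.1, -0.5, 3.3]
finger_gap: 0.0317
t: 15.27
eef_pos: [0.6015, 0.0002, 0.1509]
orientation: [3.11, 0.437, 0.009]
ft_force: [-1.2, -0.5, -0.5]
finger_gap: 0.0317
t: 15.77
eef_pos: [0.5482, -0.1959, 0.1451]
orientation: [-3.111, -0.429, 0.004]
ft_force: [0.3, -0.9, -0.6]
finger_gap: 0.032
t: 16.43
eef_pos: [0.5007, -0.3819, 0.1458]
orientation: [-3.109, -0.437, 0.002]
ft_force: [0.7, 0.0, -0.6]
finger_gap: 0.032
[ 0.501 -0.383  0.05 ] -> [0.    0.001 0.096] rows 2.3
[ 0.501 -0.383  0.034] -> [0.    0.    0.016] rows 0.4
```

```bash
python3 -m creep '[[[1,0,0,0.112,0,0,0],[1,0,0,0.112,0,0,0],[1,0,0,0.112,0,0,0],[1,0,0,0.112,0,0,0],[1,0,0,0.112,0,0,0],[0.47,0,0,0.112,0,0,0],[0.47,0,0,0.112,0,0,0],[0.47,0,0,0.112,0,0,0]]]'
python3 -m creep '[[[0.47,0,0,0,0,0,0],[0.47,0,0,-0.152,0,0,0],[0.47,0,0,-0.152,0,0,0],[0.47,0,0,-0.152,0,0,0],[0.3,0,0,-0.152,0,0,0],[0.3,0,0,-0.152,0,0,0]]]'
python3 -m creep '[[[0.3,0.156,-0.161,0,0,0,0],[0.3,0.156,-0.161,0,0,0,0],[0.3,0.156,-0.161,0,0,0,0],[0.3,0.156,-0.161,0,0,0,0],[0.3,0.156,-0.161,0,0,0,0],[0.3,0.156,-0.161,0,0,0,0],[0.3,0.156,-0.161,0,0,0,0],[0.3,0.156,-0.161,0,0,0,0]]]'
python3 - <<'E'
from h import *
deltas([[.607,-0.1857,.05],[.607,-.1857,.017],[.455,-.3955,.017]])
import meas; meas.lids_racks(vision.get_image('top'))
E
```

```text
t: 17.1
eef_pos: [0.5013, -0.3829, 0.0367]
orientation: [3.11, 0.437, 0.002]
ft_force: [-0.9, 0.5, -0.5]
finger_gap: 0.048
t: 17.6
eef_pos: [0.5023, -0.3843, 0.195]
orientation: [3.103, 0.435, 0.011]
ft_force: [0.4, 0.1, -0.2]
finger_gap: 0.0597
t: 18.27
eef_pos: [0.6063, -0.1851, 0.1872]
orientation: [3.111, 0.439, -0.001]
ft_force: [0.0, 0.4, -0.6]
finger_gap: 0.0657
[ 0.607 -0.186  0.05 ] -> [0.001 0.001 0.137] rows 3.3
[ 0.607 -0.186  0.017] -> [ 0.    -0.     0.033] rows 0.8
[ 0.455 -0.396  0.017] -> [-0.204  0.16   0.   ] rows 6.2
rack [520.5  19.5] [123.  30.] dir -11.11 mean [520.4  19.3]
rack [514.7 175.3] [ 30. 122.] dir 0.15 mean [514.8 175.5]
lid [ 501.9 -386.4   20. ] 92 [412.1 231. ]
lid [ 454.8 -394.3   20. ] 86 [415.6 247.4]
```

```bash
python3 -m creep '[[[0.3,0.001,0.001,0.17,0,0,0],[0.3,0.001,0.001,0.17,0,0,0],[0.3,0.001,0.001,0.17,0,0,0],[0.3,0.001,0.001,0.17,0,0,0],[0.3,0.001,0.001,0.17,0,0,0],[0.3,0.001,0.001,0.17,0,0,0],[1,0.001,0.001,0.17,0,0,0],[1,0.001,0.001,0.17,0,0,0]]]'
python3 -m creep '[[[1,0,0,0,0,0,0],[1,0,0,0,0,0,0],[1,0,0,0,0,0,0],[1,0,0,0,0,0,0],[1,0,0,0,0,0,0],[1,0,0,0,0,0,0]]]'
python3 -m creep '[[[1,0,0,-0.04,0,0,0],[1,0,0,-0.08,0,0,0],[1,0,0,-0.12,0,0,0],[1,0,0,-0.13,0,0,0],[1,0,0,-0.13,0,0,0]]]'
python3 -m creep '[[[1,-0.204,0.16,0,0,0,0],[1,-0.204,0.16,0,0,0,0],[1,-0.204,0.16,0,0,0,0],[1,-0.204,0.16,0,0,0,0],[1,-0.204,0.16,0,0,0,0],[1,-0.204,0.16,0,0,0,0],[1,-0.204,0.16,0,0,0,0],[1,-0.204,0.16,0,0,0,0]]]'
python3 -m creep '[[[1,0,0,0.112,0,0,0],[1,0,0,0.112,0,0,0],[1,0,0,0.112,0,0,0],[1,0,0,0.112,0,0,0],[1,0,0,0.112,0,0,0],[1,0,0,0.112,0,0,0]]]'
```

```text
t: 18.98
eef_pos: [0.6072, -0.1872, 0.0178]
orientation: [3.111, 0.434, 0.0]
ft_force: [0.1, -0.5, 0.4]
finger_gap: 0.0558
t: 19.48
eef_pos: [0.6077, -0.186, 0.0177]
orientation: [3.111, 0.437, 0.0]
ft_force: [-1.3, -0.1, 2.9]
finger_gap: 0.0319
t: 19.9
eef_pos: [0.6089, -0.1863, 0.1512]
orientation: [3.108, 0.436, 0.009]
ft_force: [-0.6, 0.2, -0.6]
finger_gap: 0.0315
t: 20.57
eef_pos: [0.4535, -0.3975, 0.1457]
orientation: [-3.11, -0.43, 0.002]
ft_force: [0.1, -0.3, 0.2]
finger_gap: 0.0318
t: 21.07
eef_pos: [0.4563, -0.395, 0.0356]
orientation: [-3.11, -0.438, 0.0]
ft_force: [-1.2, -0.3, 0.1]
finger_gap: 0.0319
```

```bash
python3 -m creep '[[[0.47,0,0,0,0,0,0],[0.47,0,0,0,0,0,0],[0.47,0,0,0,0,0,0],[0.47,0,0,-0.04,0,0,0],[0.47,0,0,-0.08,0,0,0],[0.3,0,0,-0.12,0,0,0],[0,0,0,-0.15,0,0,0],[0,0,0,-0.15,0,0,0]]]'
python3 -m creep '[[[0,-0.05,-0.15,0,0,0,7],[0,-0.05,-0.15,0,0,0,14.7],[0,-0.05,-0.15,0,0,0,14.7],[0,-0.05,-0.15,0,0,0,14.7],[0,-0.05,-0.15,0,0,0,14.7],[0,-0.05,-0.15,0,0,0,14.7],[0,-0.05,-0.15,0,0,0,14.7]]]'
python3 - <<'E'
from h import *
import meas; a=snap('top','t2.png');meas.lids_racks(a)
M=R.from_rotvec(arm.get_state()['orientation']).as_matrix();print(M.round(3).tolist())
deltas([[.45,-.155,.185],[.45,-.155,.024],[.6,-.155,.024]])
im=cv2.imread('pics/t2.png'); cv2.imwrite('pics/t2c.png',cv2.resize(im[160:280,165:465],None,fx=2.6,fy=2.6,interpolation=cv2.INTER_CUBIC))
E
```

```text
t: 21.73
eef_pos: [0.4571, -0.3974, 0.193]
orientation: [3.103, 0.435, 0.01]
ft_force: [0.9, 0.2, -0.2]
finger_gap: 0.0662
t: 22.32
eef_pos: [0.3667, -0.266, 0.1859]
orientation: [3.141, 0.035, 0.002]
ft_force: [-0.3, -0.1, -0.0]
finger_gap: 0.0942
rack [ 538.1 -173.2] [121.  30.] dir -11.86 mean [ 538.6 -173. ]
rack [520.5  19.7] [123.  30.] dir -11.33 mean [520.6  18.9]
rack [514.9 175.3] [ 29. 122.] dir -0.6 mean [515.3 175. ]
lid [ 501.7 -386.5   20. ] 88 [412.1 231.1]
lid [ 455.2 -400.1   20. ] 83 [417.6 247.3]
[[1.0, 0.022, 0.001], [0.022, -1.0, -0.0], [0.001, 0.001, -1.0]]
[ 0.45  -0.155  0.185] -> [ 0.086 -0.109  0.001] rows 3.3
[ 0.45  -0.155  0.024] -> [-0.    -0.     0.161] rows 3.9
[ 0.6   -0.155  0.024] -> [0.15  0.003 0.   ] rows 3.6
```

View pics/t2c.png

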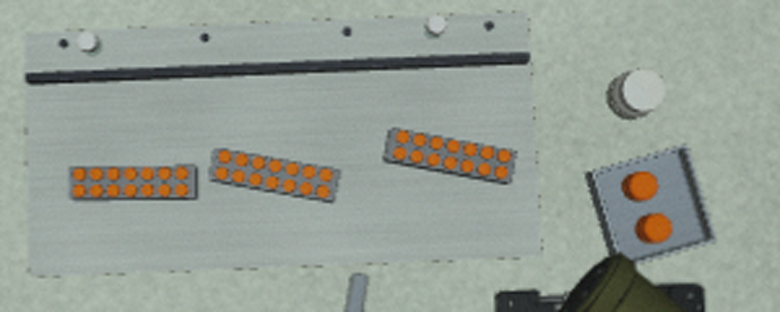

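The left and middle racks are unmoved. The right rack has been knocked to about (538,-173) mm, shown at crop pixel (450,155). All 4 lids are in the tray as two stacks. I'll push the right rack first.

```bash
python3 -m creep '[[[0,0.086,-0.091,0,0,0,0],[0,0.086,-0.091,0,0,0,0],[0,0.086,-0.091,0,0,0,0],[0,0.086,-0.091,0.08,0,0,0],[0,0.086,-0.091,0.12,0,0,0],[0,0.086,-0.091,0.15,0,0,0],[0,0.086,-0.091,0.165,0,0,0],[0,0.086,-0.091,0.165,0,0,0]]]'
python3 -m creep '[[[0,0.015,0,0,0,0,0],[0,0.03,0,0,0,0,0],[0,0.04,0,0,0,0,0],[0,0.05,0,0,0,0,0],[0,0.06,0,0,0,0,0],[0,0.07,0,0,0,0,0],[0,0.08,0,0,0,0,0],[0,0.09,0,0,0,0,0]]]'
python3 -m creep '[[[0,0.01,0,0,0,0,0],[0,0.018,0,0,0,0,0],[0,0.025,0,0,0,0,0],[0,0.03,0,0,0,0,0],[0,0.034,0,0,0,0,0],[0,0.038,0,0,0,0,0],[0,0.042,0,0,0,0,0],[0,0.042,0,0,0,0,0]]]'
python3 - <<'E'
from h import *
import meas; a=snap('top','t3.png');meas.lids_racks(a)
E
```

```text
t: 23.03
eef_pos: [0.4506, -0.173, 0.0164]
orientation: [-3.141, -0.034, 0.003]
ft_force: [0.2, 0.4, 0.7]
finger_gap: 0.094
t: 23.7
eef_pos: [0.5408, -0.1711, 0.0198]
orientation: [-3.141, -0.034, 0.002]
ft_force: [-2.4, -0.5, 1.2]
finger_gap: 0.0938
t: 24.37
eef_pos: [0.5827, -0.1697, 0.0205]
orientation: [3.141, 0.035, 0.001]
ft_force: [-0.9, -0.2, 0.2]
finger_gap: 0.0935
rack [520.5  19.7] [123.  30.] dir -11.09 mean [520.6  19.7]
rack [514.7 175.3] [ 30. 122.] dir 0.01 mean [514.7 175.5]
lid [ 501.9 -386.4   20. ] 92 [412.1 231. ]
lid [ 455.6 -400.    20. ] 86 [417.6 247.1]
```

```bash
python3 -m creep '[[[0,0.003,0,0,0,0,0],[0,0.006,0,0,0,0,0],[0,0.008,0,0,0,0,0],[0,0.009,0,0,0,0,0],[0,0.01,0,0,0,0,0],[0,0.011,0,0,0,0,0],[0,0.011,0,0,0,0,0]]]'
python3 -m creep '[[[0,0.001,0,0,0,0,0],[0,0.001,0,0,0,0,0],[0,0.002,0,0,0,0,0],[0,0.002,0,0,0,0,0],[0,0.002,0,0,0,0,0]]]'

```

```text
t: 25.0
eef_pos: [0.5921, -0.1694, 0.0205]
orientation: [-3.141, -0.035, 0.004]
ft_force: [-11.0, 0.6, 7.0]
finger_gap: 0.0941
t: 25.42
eef_pos: [0.5922, -0.1694, 0.0205]
orientation: [-3.14, -0.034, 0.012]
ft_force: [-27.5, 1.3, 17.2]
finger_gap: 0.0941
```

```bash
python3 -m creep '[[[0,-0.03,0,0,0,0,0],[0,-0.07,0,-0.02,0,0,0],[0,-0.11,0,-0.06,0,0,0],[0,-0.14,0,-0.08,0,0,0],[0,-0.14,0,-0.08,0,0,0]]]'
python3 - <<'E'
from h import *
import meas; a=snap('top','t4.png');meas.lids_racks(a)
deltas([[.45,.0185,.08],[.45,.0185,.019]])
E
```

```text
t: 25.83
eef_pos: [0.4532, -0.1728, 0.1036]
orientation: [3.14, 0.034, 0.005]
ft_force: [0.3, -0.3, 1.0]
finger_gap: 0.094
rack [ 621.3 -166.9] [ 29. 122.] dir 1.69 mean [ 621.1 -166.5]
rack [520.5  19.7] [123.  30.] dir -11.42 mean [520.7  19.4]
rack [515.1 175.3] [ 28. 122.] dir -0.72 mean [515.3 174.8]
lid [ 501.7 -386.5   20. ] 88 [412.1 231.1]
lid [ 455.3 -399.9   20. ] 84 [417.5 247.2]
[0.45  0.018 0.08 ] -> [ 0.    -0.192  0.023] rows 4.6
[0.45  0.018 0.019] -> [-0.    -0.     0.061] rows 1.5
```

```bash
python3 -m creep '[[[0,0,-0.192,0.023,0,0,0],[0,0,-0.192,0.023,0,0,0],[0,0,-0.192,0.023,0,0,0],[0,0,-0.192,0.023,0,0,0],[0,0,-0.192,0.023,0,0,0],[0,0,-0.192,0.06,0,0,0],[0,0,-0.192,0.083,0,0,0],[0,0,-0.192,0.083,0,0,0]]]'
python3 -m creep '[[[0,0.015,0,0,0,0,0],[0,0.03,0,0,0,0,0],[0,0.04,0,0,0,0,0],[0,0.05,0,0,0,0,0],[0,0.06,0,0,0,0,0],[0,0.07,0,0,0,0,0],[0,0.08,0,0,0,0,0],[0,0.09,0,0,0,0,0]]]'
python3 -m creep '[[[0,0.01,0,0,0,0,0],[0,0.018,0,0,0,0,0],[0,0.025,0,0,0,0,0],[0,0.03,0,0,0,0,0],[0,0.034,0,0,0,0,0],[0,0.038,0,0,0,0,0],[0,0.041,0,0,0,0,0],[0,0.041,0,0,0,0,0]]]'

```

```text
t: 26.55
eef_pos: [0.4517, 0.0204, 0.0153]
orientation: [-3.141, -0.037, -0.001]
ft_force: [1.2, -0.0, -0.1]
finger_gap: 0.0939
t: 27.22
eef_pos: [0.5415, 0.0218, 0.0167]
orientation: [-3.141, -0.035, 0.001]
ft_force: [-1.6, -1.1, 2.5]
finger_gap: 0.0942
t: 27.88
eef_pos: [0.5823, 0.0224, 0.0175]
orientation: [-3.141, -0.035, -0.001]
ft_force: [-0.2, -1.3, 1.0]
finger_gap: 0.094
```

```bash
python3 -m creep '[[[0,0.002,0,0,0,0,0],[0,0.004,0,0,0,0,0],[0,0.005,0,0,0,0,0],[0,0.006,0,0,0,0,0],[0,0.007,0,0,0,0,0],[0,0.008,0,0,0,0,0],[0,0.008,0,0,0,0,0],[0,0.008,0,0,0,0,0]]]'

```

```text
t: 28.55
eef_pos: [0.588, 0.0226, 0.0175]
orientation: [3.141, 0.035, -0.008]
ft_force: [-17.0, 0.3, 13.5]
finger_gap: 0.0938
```

```bash
python3 -m creep '[[[0,-0.03,0,0,0,0,0],[0,-0.07,0,-0.02,0,0,0],[0,-0.11,0,-0.06,0,0,0],[0,-0.14,0,-0.08,0,0,0],[0,-0.14,0,-0.08,0,0,0]]]'
python3 - <<'E'
from h import *
import meas; a=snap('top','t5.png');meas.lids_racks(a)
deltas([[.45,.175,.08],[.45,.175,.019]])
E
```

```text
t: 28.97
eef_pos: [0.4478, 0.0195, 0.1003]
orientation: [3.141, 0.035, 0.005]
ft_force: [0.0, -0.7, 1.2]
finger_gap: 0.094
rack [ 621.3 -166.9] [ 29. 122.] dir 1.46 mean [ 621.1 -166.5]
rack [616.6  24.6] [ 29. 122.] dir 1.41 mean [616.9  24.8]
rack [514.9 175.3] [ 29. 122.] dir -0.56 mean [515.2 174.8]
lid [ 501.7 -386.3   20. ] 87 [412.1 231.1]
lid [ 455.2 -400.1   20. ] 83 [417.6 247.3]
[0.45  0.175 0.08 ] -> [ 0.005 -0.155  0.021] rows 3.8
[0.45  0.175 0.019] -> [-0.    -0.     0.061] rows 1.5
```

```bash
python3 -m creep '[[[0,0.005,-0.156,0.02,0,0,0],[0,0.005,-0.156,0.02,0,0,0],[0,0.005,-0.156,0.02,0,0,0],[0,0.005,-0.156,0.02,0,0,0],[0,0.005,-0.156,0.02,0,0,0],[0,0.005,-0.156,0.06,0,0,0],[0,0.005,-0.156,0.08,0,0,0],[0,0.005,-0.156,0.08,0,0,0]]]'
python3 -m creep '[[[0,0.015,0,0,0,0,0],[0,0.03,0,0,0,0,0],[0,0.04,0,0,0,0,0],[0,0.05,0,0,0,0,0],[0,0.06,0,0,0,0,0],[0,0.07,0,0,0,0,0],[0,0.08,0,0,0,0,0],[0,0.09,0,0,0,0,0]]]'
python3 -m creep '[[[0,0.01,0,0,0,0,0],[0,0.018,0,0,0,0,0],[0,0.025,0,0,0,0,0],[0,0.03,0,0,0,0,0],[0,0.034,0,0,0,0,0],[0,0.036,0,0,0,0,0],[0,0.037,0,0,0,0,0],[0,0.037,0,0,0,0,0]]]'

```

```text
t: 29.68
eef_pos: [0.4521, 0.1757, 0.0154]
orientation: [-3.141, -0.035, -0.0]
ft_force: [0.2, 0.5, 0.7]
finger_gap: 0.094
t: 30.35
eef_pos: [0.542, 0.1772, 0.0169]
orientation: [3.141, 0.034, -0.001]
ft_force: [-2.8, -0.1, 2.3]
finger_gap: 0.0936
t: 31.02
eef_pos: [0.5785, 0.1784, 0.0175]
orientation: [-3.141, -0.035, -0.0]
ft_force: [-0.0, 0.2, -0.5]
finger_gap: 0.0936
```

```bash
python3 -m creep '[[[0,0.002,0,0,0,0,0],[0,0.004,0,0,0,0,0],[0,0.005,0,0,0,0,0],[0,0.006,0,0,0,0,0],[0,0.007,0,0,0,0,0],[0,0.008,0,0,0,0,0],[0,0.008,0,0,0,0,0],[0,0.008,0,0,0,0,0]]]'

```

```text
t: 31.68
eef_pos: [0.5847, 0.1786, 0.0175]
orientation: [3.141, 0.035, -0.007]
ft_force: [-16.9, -2.1, 11.2]
finger_gap: 0.0938
```

```bash
python3 -m creep '[[[0,-0.03,0,0,0,0,0],[0,-0.07,0,-0.02,0,0,0],[0,-0.1,0,-0.06,0,0,0],[0.5,-0.13,0,-0.1,0,0,0],[1,-0.15,0,-0.14,0,0,0],[1,-0.15,0,-0.17,0,0,0],[1,-0.15,0,-0.17,0,0,0]]]'
python3 - <<'E'
from h import *
import meas; a=snap('top','t6.png');meas.lids_racks(a);snap('scene','s6.png')
deltas([[.435,.37,.19],[.435,.37,.085]])
E
```

```text
t: 32.27
eef_pos: [0.4371, 0.1759, 0.1938]
orientation: [-3.139, -0.036, -0.014]
ft_force: [1.0, -1.0, 1.6]
finger_gap: 0.0705
rack [ 621.3 -166.9] [ 29. 121.] dir 1.83 mean [ 621.2 -166.2]
rack [616.6  24.6] [ 29. 122.] dir 1.41 mean [616.9  24.8]
rack [613.9 177.7] [ 29. 123.] dir 1.54 mean [613.7 177.1]
lid [ 501.7 -386.5   20. ] 88 [412.1 231.1]
lid [ 455.4 -399.8   20. ] 83 [417.5 247.2]
[0.435 0.37  0.19 ] -> [ 0.002 -0.194  0.   ] rows 4.7
[0.435 0.37  0.085] -> [-0.001  0.     0.105] rows 2.5
```

View pics/s6.png

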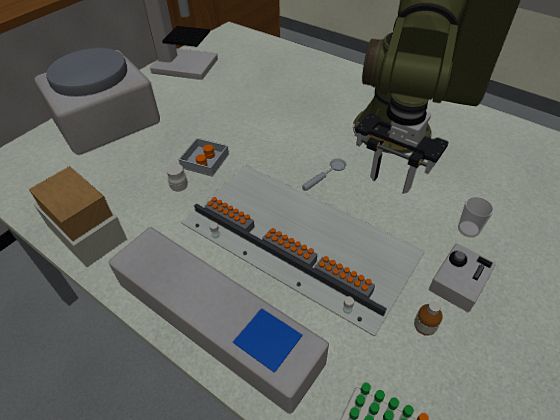

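The three racks lie flush along the rail, from (230,212) to (345,277). The lids are stacked in the tray near (205,153). Next comes the button.

```bash
python3 -m creep '[[[1,0.002,-0.194,0,0,0,0],[1,0.002,-0.194,0,0,0,0],[1,0.002,-0.194,0,0,0,0],[1,0.002,-0.194,0,0,0,0],[1,0.002,-0.194,0,0,0,0],[1,0.002,-0.194,0,0,0,0],[1,0.002,-0.194,0.08,0,0,0],[1,0.002,-0.194,0.1,0,0,0]]]'
python3 -m creep '[[[1,0,0,0,0,0,0],[1,0,0,0,0,0,0],[1,0,0,0,0,0,0]]]'
python3 - <<'E'
from h import *
im=snap('scene','s7.png')
deltas([[.435,.37,.08],[.435,.37,.070]])
i=cv2.imread('pics/s7.png'); cv2.imwrite('pics/s7c.png',cv2.resize(i[180:320,400:530],None,fx=4,fy=4,interpolation=cv2.INTER_CUBIC))
E
```

```text
t: 33.03
eef_pos: [0.4346, 0.3695, 0.1025]
orientation: [-3.14, -0.036, -0.003]
ft_force: [1.0, 0.2, -1.3]
finger_gap: 0.0095
t: 33.28
eef_pos: [0.4349, 0.3692, 0.1055]
orientation: [-3.141, -0.034, -0.001]
ft_force: [-0.2, -0.0, 0.7]
finger_gap: 0.0004
[0.435 0.37  0.08 ] -> [-0.    -0.     0.026] rows 0.6
[0.435 0.37  0.07 ] -> [-0.    0.    0.01] rows 0.2
```

View pics/s7c.png

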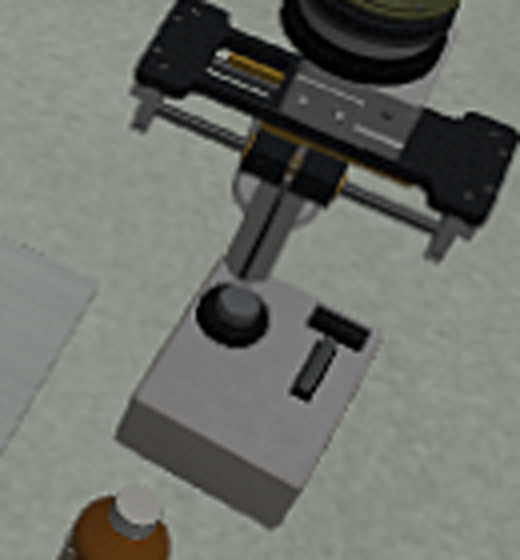

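```bash
python3 - <<'E'
from h import *
im=vision.get_image('scene');print(w2p(im,[[.435,.3693,.0975],[.435,.3693,.068]]))
E
python3 -m creep '[[[1,0,0,0.02,0,0,0],[1,0,0,0.027,0,0,0],[1,0,0,0.03,0,0,0],[1,0,0,0.032,0,0,0],[1,0,0,0.034,0,0,0],[1,0,0,0.036,0,0,0],[1,0,0,0.036,0,0,0],[1,0,0,0.036,0,0,0]]]'

```

```text
[[461.01780757 247.57743186]
 [457.23522413 255.43510255]]
t: 34.05
eef_pos: [0.435, 0.3696, 0.0734]
orientation: [-3.14, -0.035, -0.005]
ft_force: [-15.1, -15.4, 46.2]
finger_gap: 0.0002
```

```bash
python3 - <<'E'
from h import *
im=snap('scene','s8.png')
print(arm.get_state()['ft_force'],arm.get_state()['eef_pos'])
i=cv2.imread('pics/s8.png'); cv2.imwrite('pics/s8c.png',cv2.resize(i[180:320,400:530],None,fx=4,fy=4,interpolation=cv2.INTER_CUBIC))
E
```

```text
[-14.55031432 -13.88740655  45.61049871] [0.43498378 0.36957346 0.07340589]
```

View pics/s8c.png

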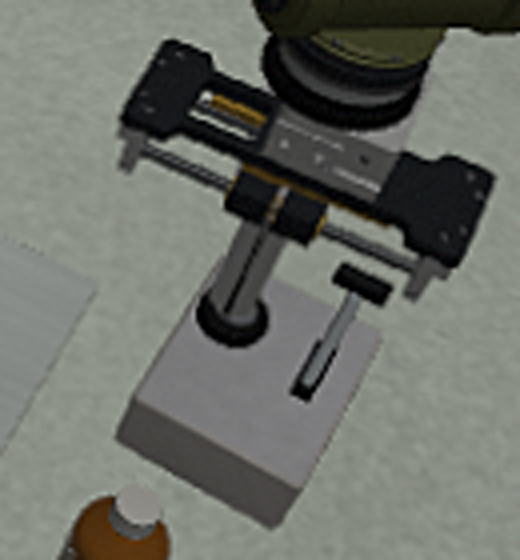

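The lever has dropped: its crossbar is now at crop pixel (362,283), and the fingers are on the button. I'll raise the arm and come round behind the crossbar.

```bash
python3 -m creep '[[[1,0,0,-0.03,0,0,0],[1,0,0,-0.07,0,0,0],[1,0,0,-0.1,0,0,0],[1,-0.03,-0.02,-0.11,0,0,0],[1,-0.07,-0.05,-0.11,0,0,0],[1,-0.08,-0.055,-0.11,0,0,0],[1,-0.08,-0.055,-0.11,0,0,0],[1,-0.08,-0.055,-0.11,0,0,0]]]'
python3 - <<'E'
from h import *
deltas([[.355,.4237,.096],[.4,.4237,.096],[.439,.4237,.096]])
a=vision.get_image('top');i=cv2.cvtColor(a['pixels'],cv2.COLOR_RGB2BGR);cv2.imwrite('pics/t9c.png',cv2.resize(i[210:310,90:190],None,fx=5,fy=5,interpolation=cv2.INTER_CUBIC))
E
```

```text
t: 34.77
eef_pos: [0.3524, 0.4229, 0.1791]
orientation: [-3.141, -0.038, -0.001]
ft_force: [0.2, 0.5, 0.1]
finger_gap: 0.0006
[0.355 0.424 0.096] -> [ 0.003 -0.001  0.083] rows 2.0
[0.4   0.424 0.096] -> [0.045 0.001 0.   ] rows 1.1
[0.439 0.424 0.096] -> [0.039 0.001 0.   ] rows 0.9
```

View pics/t9c.png

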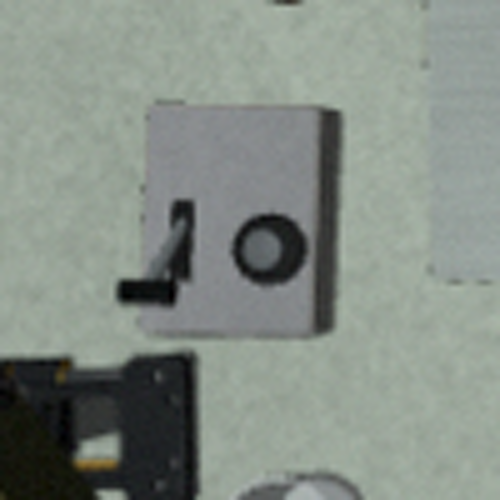

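The lever is down, with its crossbar at crop pixel (147,291). I'll descend behind it and push it away from the robot.

```bash
python3 -m creep '[[[1,0.002,0,0.04,0,0,0],[1,0.002,0,0.083,0,0,0],[1,0.002,0,0.083,0,0,0],[1,0.002,0,0.083,0,0,0],[1,0.022,0,0.083,0,0,0],[1,0.035,0,0.083,0,0,0],[1,0.045,0,0.083,0,0,0],[1,0.05,0,0.083,0,0,0]]]'
python3 -m creep '[[[1,0.006,0,0,0,0,0],[1,0.012,0,0,0,0,0],[1,0.018,0,0,0,0,0],[1,0.024,0,0,0,0,0],[1,0.028,0,0,0,0,0],[1,0.031,0,0,0,0,0],[1,0.033,0,0,0,0,0],[1,0.033,0,0,0,0,0]]]'

```

```text
t: 35.48
eef_pos: [0.4049, 0.4238, 0.0975]
orientation: [-3.139, -0.033, -0.004]
ft_force: [-0.7, 0.4, -0.1]
finger_gap: 0.0003
t: 36.15
eef_pos: [0.4361, 0.4242, 0.095]
orientation: [3.141, 0.035, -0.0]
ft_force: [-0.8, -0.7, -0.1]
finger_gap: 0.0003
```

```bash
python3 -m creep '[[[1,0.001,0,0,0,0,0],[1,0.002,0,0,0,0,0],[1,0.003,0,0,0,0,0],[1,0.003,0,0,0,0,0],[1,0.003,0,0,0,0,0],[1,0.003,0,0,0,0,0]]]'
python3 -m creep '[[[1,-0.02,0,0,0,0,0],[1,-0.05,0,0,0,0,0],[1,-0.08,0,0,0,0,0],[1,-0.08,0,-0.05,0,0,0],[1,-0.08,0.03,-0.1,0,0,0],[1,-0.08,0.06,-0.12,0,0,0],[1,-0.08,0.06,-0.12,0,0,0],[1,-0.08,0.06,-0.12,0,0,0]]]'
python3 - <<'E'
from h import *
a=snap('top','t10.png');import meas;meas.lids_racks(a)
b=snap('scene','s10.png')
i=cv2.imread('pics/t10.png');j=cv2.imread('pics/s10.png')
f=lambda x:cv2.resize(x,(390,420),interpolation=cv2.INTER_CUBIC)
cv2.imwrite('pics/f10.png',np.hstack([f(i[200:310,90:192]),f(j[180:320,400:530])]))
E
```

```text
t: 36.65
eef_pos: [0.4388, 0.4244, 0.0952]
orientation: [-3.141, -0.035, -0.0]
ft_force: [-0.6, -0.1, -0.6]
finger_gap: 0.0008
t: 37.32
eef_pos: [0.3611, 0.3617, 0.2186]
orientation: [-3.138, -0.033, -0.007]
ft_force: [0.3, 1.1, -0.1]
finger_gap: 0.0002
rack [ 621.4 -166.9] [ 29. 121.] dir 1.74 mean [ 621.2 -165.8]
rack [616.9  24.6] [ 29. 122.] dir 1.36 mean [617.   24.8]
rack [614.  177.5] [ 29. 122.] dir 1.7 mean [614.1 176.6]
lid [ 501.9 -386.6   20. ] 85 [412.2 231. ]
lid [ 455.1 -399.9   20. ] 81 [417.6 247.3]
```

View pics/f10.png

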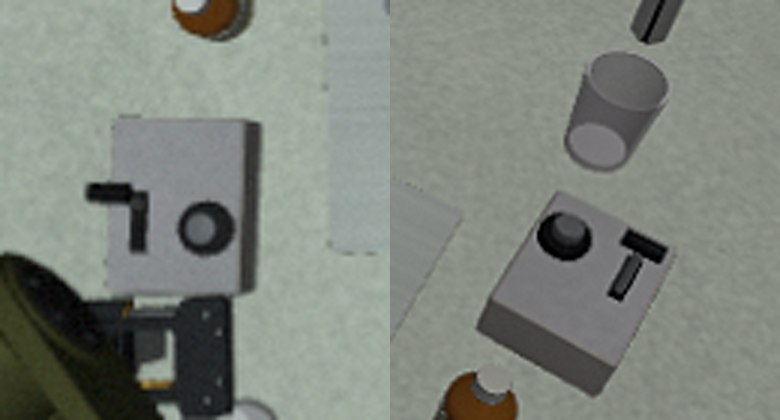

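The lever is back up, with its crossbar at (108,192) in the left crop as at the start. The button is out and the racks and lids haven't moved. The arm is clear, so I'll let it settle and hand in.

```bash
python3 -m creep '[[[1,0,0,0,0,0,0],[1,0,0,0,0,0,0],[1,0,0,0,0,0,0],[1,0,0,0,0,0,0]]]'
python3 -c "
from bench import arm
print(arm.close_job())"
```

```text
t: 37.75
eef_pos: [0.36, 0.3628, 0.2142]
orientation: [3.14, 0.036, -0.002]
ft_force: [-0.1, 1.7, -0.1]
finger_gap: 0.0004
the job is handed in; nothing more can be done
None
```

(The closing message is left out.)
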